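# Clear the seedling-label printer for a wider roll

## Robot

A 7-joint arm with a two-finger parallel gripper is mounted at the origin on the work surface. World frame = base frame: x ahead of the robot, y to its left, z up, the work surface at z = 0. Lengths are in m, angles in rad, forces in N, time in s.
With the tool pointing down it reaches from about 0.425 to 1.025 m from the base axis. Payload 9.4 kg.
Tool frame: the origin (TCP) lies between the finger pads; the fingertips stand 8 mm ahead of it and the grasp point (between the pads) lies 11 mm behind it (manip.tips_ahead is the z of the fingertips in the tool frame, in m); z points along the fingers, y is the line along which they close (so a half turn about z gives the same grasp; the last joint's range is limited). The gripper opens to 93 mm and grips with 3 to 60 N. Pads are 15 mm wide; open, the fingers measure 128 mm over their backs; the gripper's body (75 mm by 188 mm) begins 65 mm behind the grasp point.
Start: joints at [1.119, 0.599, -0.003, 1.599, 0.002, 0.943, -0.08], TCP at [0.265, -0.675, 0.227] pointing down, gripper open.
Joint ranges: [-2.57, 2.57], [-0.35, 1.97], [-1.29, 1.29], [0.11, 2.56], [-1.05, 4.19], [0.11, 1.86], [-2.63, 2.63]. Speed limits (rad/s): [2.22, 2.22, 3.01, 3.01, 3.14, 3.14, 3.14].

## Interface

Orientations are given as a unit quaternion [w, x, y, z].
In Python, from rig import manip, viewer, workorder, spotter gives the robot as it stands.
- The arm moves only by the tool play_rows, never from a script. Its argument "targets" is a list that holds one entry, the list of rows, each a list of 5 numbers: the shift along the tool's x, y, z in m, then the turn about the tool's z in degrees, then the finger opening in m, from 0 to 0.093. In form: [[[tx, ty, tz, roll, fingers], ...]]. A call has 1 to 12 rows; each row is the pose to reach, as a shift and turn from the pose commanded when the call began, along the tool's axes at that moment; what a row does not reach only later rows make up. A row lasts 1/10 s, in which the tool goes at most 50 mm and 8.59 degrees, less where a joint would pass 70% of its speed; a pose out of reach is approached as far as the arm can. A call with a gripper value outside its range is refused whole. The fingers move at their own pace and stop on an object; the grip force is fixed at half the most. Time passes only in rows, so rows that repeat a pose let the fingers close. It gives the time, the measured TCP pose, the force, the opening and the grip force at its end, in the units of the state.
- manip.read_state(): the state, without advancing time (a new reading comes with each control period).
- viewer.read_camera(name): name is "scene" or "top"; returns a dict with "color" (400x640x3 uint8, blue, green, red), "fx", "fy", "cx", "cy" (pixels), "R" (3x3) and "t" (3): a world point X has camera coordinates R X + t. Camera axes: x right, y down, z forward; pixel columns grow to the right and rows downward; lengths in m; the calibration is good to about 2 mm. A picture is of the moment at which its call begins. There is no depth.
- workorder.hand_in(): hands the job in; it is judged then, once.
Trained networks look in the newest picture that a camera, given by its name, has taken for a name from the list of things; names that differ only in an ending like _2 or _b are one class to them, and where a whole thing is asked for, a point or a joint stands for the part that bears it (a point fixed in the world has none). Each returns a list of dicts, best first, with "conf" (0 to 1); they miss things now and then, are a little off and sometimes report something else, mostly with a low value. They report only what shows in the picture. A call takes as long as a camera call.
- spotter.search_frame(thing, camera): "box" ([centre column, centre row, width, height] in pixels, round what is visible of it).
- spotter.mark_of(thing, camera): "uv" ([column, row] in pixels: a listed point, or the origin of a listed thing).
The state is a dict: "time_s": time; "joint_positions": joint angles; "qvel": joint speeds; "tau": joint torques, N m; "position": TCP position; "tcp_rot": TCP orientation; "force": force on the tool from outside, world axes, zero at the start; "wrist_torque": the same for the moment, N m; "width": finger opening in m; "gripper_force": force on a finger pad.
Only numpy, scipy, OpenCV 4.12 (cv2) and the standard library are available. Lean on these libraries where they do the work, as an engineer would, in place of code of your own. Each camera call takes 0.05 s, during which the arm holds its last target. There are 200 camera calls.

## Task

The narrow label roll has run out, so clear the machine for the wide roll: on top of the printer press the round pause key, then the long feed key twice to run out the tail of the backing paper, then the small square cancel key, one key at a time, each pushed fully down and let come back up, and never press the tiny round power key. Then slide the parts off the free end of the unwinder's spindle in order - the stop collar, the empty core, the spacer - laying the collar and the spacer side by side on the floor of the shallow parts tray and putting the core in the deep waste caddy. Do not shift or tip the new roll, the spray bottle or the potted seedling.

Things in the scene. Friction and masses are not known exactly. Their poses are not given: they have to be found in the camera images.
- printer: White and grey desktop label printer, 130 mm (x) by 220 mm (y), fixed. Origin at the centre of its underside. Its lid (top 169 mm up) covers y from -18 to +110 mm; the black key panel (top 152 mm up) lies beyond it towards -y. The plain grey keys are pressed straight down. A row along x at y = -60 mm: pause (x = -38), feed (0), cancel (+38); power apart at x = -50, y = -98 mm.
- key_pause_top (a point): Centre of the top of the pause key: round, 24 mm across, standing 7 mm proud of the panel (159 mm above the bench).
- key_feed_top (a point): Centre of the top of the feed key: a rectangle 18 mm (printer x) by 34 mm (printer y), 7 mm proud of the panel.
- key_cancel_top (a point): Centre of the top of the cancel key: a 15 mm square, 7 mm proud of the panel.
- key_power_top (a point): Centre of the top of the power key: round, 10 mm across, 4 mm proud of the panel. Not to be pressed.
- key_pause (a joint): Travel of the pause key in m: 0 up, 0.005 fully down; its spring takes 2 N to start and 5 N to bottom, and returns it.
- key_feed (a joint): Travel of the feed key in m: 0 up, 0.005 fully down; same spring.
- key_cancel (a joint): Travel of the cancel key in m: 0 up, 0.005 fully down; same spring.
- key_power (a joint): Travel of the power key in m: 0 up, 0.003 fully down.
- unwinder: Label unwinder, fixed. Origin on the bench under its centre line. Base plate 110 mm wide, 8 mm thick, x from -55 to +95 mm. A column 50 mm wide, 156 mm high, x from +65 to +91 mm, carries a plain level spindle, 28 mm thick, along the unwinder's x, axis 130 mm up, from a 44 mm shoulder (face at x = +45 mm) to its free end at x = -110 mm. Parts come off towards -x.
- spindle_tip (a point): Centre of the spindle's free end face (unwinder x = -110 mm, 130 mm above the bench).
- collar_center (a point): Centre of the stop collar: a black ring, 54 mm outside, 33 mm bore, 20 mm long along its own x, the part nearest the spindle's free end. It hangs loosely on the spindle, about 2.5 mm below its axis, and slides by hand. About 0.12 kg.
- core_center (a point): Centre of the empty label core: a brown cardboard tube, 46 mm outside, 38 mm bore, 50 mm long along its own x, next after the collar, hanging about 5 mm below the spindle's axis. About 0.03 kg.
- spacer_center (a point): Centre of the spacer: a grey plastic sleeve, 50 mm outside, 33 mm bore, 35 mm long along its own x, last on the spindle by the shoulder, hanging about 2.5 mm below the axis. About 0.06 kg.
- tray: Shallow open aluminium parts tray, 130 mm (x) by 160 mm (y), 24 mm high, walls and floor 4 mm; fixed. Origin at the centre of its underside.
- caddy: Deep open grey plastic waste caddy, 130 mm (x) by 160 mm (y), 80 mm high, walls and floor 4 mm; fixed. Origin at the centre of its underside.
- new_roll: New wide label roll standing on end, 100 mm across and 100 mm high, loose; leave alone. Origin at the centre of its underside.
- sprayer: Spray bottle, 64 mm across, 192 mm high, its head up to 50 mm off its axis; loose; leave alone. Origin at the centre of its underside.
- seedling: Black plastic pot with a seedling, 84 mm across, 75 mm high to the rim (leaves to about 165 mm), loose; leave alone. Origin at the centre of its underside.

How it is judged:
By the outcome, as a careful person would: the job done as asked, in the order asked, and still so for the second after the job is handed in, with the robot touching nothing.
It also fails if it takes over 72 s, if anything falls off the work surface, if the arm or the gripper's body presses on something with over 40 N, if the wrist force passes 120 N, or if a joint passes its speed limit or range.

## Working session

There is one attempt and no reset: what is moved stays moved. The work goes in short steps, Python scripts to look and compute and a tool call to move; the robot and the scene stay as the last step left them, time stands still between calls to the robot, and variables do not carry over. Pictures are saved under pics/ and viewed, at most 10 in all, crops included, and the job is handed in when it is done.

Besides the shell and the picture viewer there is one more tool, called after "Emit:" as a command line: name --argument value ..., lists and objects as JSON in quotes. play_rows: Moves the arm, as the interface text tells. Its arguments: {"type":"object","properties":{"targets":{"type":"array","items":{"type":"array","items":{"type":"array","items":{"type":"number"}}}}},"required":["targets"]}

```bash
mkdir -p pics; ls; cat > h.py <<'E'
import numpy as np,cv2
from rig import manip,viewer,workorder,spotter
def ray(c,uv):
    d=np.array([(uv[0]-c['cx'])/c['fx'],(uv[1]-c['cy'])/c['fy'],1.]);R=np.array(c['R'])
    o=-R.T@np.array(c['t']);return o,R.T@d
def atz(c,uv,z):
    o,d=ray(c,uv);return o+d*(z-o[2])/d[2]
def tri(c1,u1,c2,u2):
    A=[];b=[]
    for c,u in((c1,u1),(c2,u2)):
        o,d=ray(c,u);d/=np.linalg.norm(d);P=np.eye(3)-np.outer(d,d);A.append(P);b.append(P@o)
    x=np.linalg.lstsq(np.vstack(A),np.hstack(b),rcond=None)[0];
    return x
def proj(c,X):
    p=np.array(c['R'])@np.array(X)+np.array(c['t']);return np.array([c['fx']*p[0]/p[2]+c['cx'],c['fy']*p[1]/p[2]+c['cy']])
E
python3 - <<'E'
from h import *
np.set_printoptions(precision=3,suppress=True)
C={n:viewer.read_camera(n) for n in('scene','top')}
for n in C: cv2.imwrite(f'pics/{n}0.png',C[n]['color']);print(n,-np.array(C[n]['R']).T@C[n]['t'],C[n]['fx'])
s=manip.read_state();print(s['position'],s['tcp_rot'],manip.tips_ahead,s['force'])
Z=dict(printer=0,key_pause_top=.159,key_feed_top=.159,key_cancel_top=.159,key_power_top=.156,unwinder=0,spindle_tip=.13,collar_center=.1275,core_center=.125,spacer_center=.1275,tray=0,caddy=0,new_roll=0,sprayer=0,seedling=0)
for t,z in Z.items():
    m={n:spotter.mark_of(t,n)[:1] for n in C}
    o=[t]
    for n in C:
        for q in m[n]: o+=[n,round(q['conf'],2),np.round(q['uv']),atz(C[n],q['uv'],z)[:2]]
    if all(m.values()): o+=['tri',tri(C['scene'],m['scene'][0]['uv'],C['top'],m['top'][0]['uv'])]
    print(*o)
E
```

```text
pics
scene [1.025 0.52  0.689] 366.1630348633141
top [ 0.318 -0.019  1.591] 450.10661054064326
[ 0.265 -0.674  0.226] [-0.001  0.982  0.186 -0.   ] 0.008 [-0.144 -0.345 -1.266]
printer scene 0.66 [253. 217.] [ 0.607 -0.159] top 0.92 [366. 172.] [ 0.613 -0.156] tri [ 0.611 -0.155  0.006]
key_pause_top scene 0.59 [249. 161.] [ 0.575 -0.195] top 0.61 [389. 162.] [ 0.617 -0.217] tri [ 0.597 -0.2    0.171]
key_feed_top scene 0.55 [235. 161.] [ 0.603 -0.217] top 0.48 [387. 167.] [ 0.6   -0.211] tri [ 0.602 -0.213  0.16 ]
key_cancel_top scene 0.56 [222. 167.] [ 0.643 -0.217] top 0.72 [387. 179.] [ 0.561 -0.21 ] tri [ 0.595 -0.235  0.125]
key_power_top
unwinder scene 0.68 [356. 292.] [0.592 0.212] top 0.94 [267. 180.] [0.59 0.2 ] tri [ 0.589  0.205 -0.009]
spindle_tip scene 0.7 [396. 230.] [0.481 0.221] top 0.8 [259. 208.] [0.473 0.207] tri [0.472 0.212 0.118]
collar_center scene 0.48 [382. 236.] [0.518 0.21 ] top 0.59 [257. 198.] [0.509 0.215] tri [0.512 0.212 0.124]
core_center scene 0.62 [369. 247.] [0.563 0.21 ] top 0.8 [259. 186.] [0.547 0.208] tri [0.551 0.207 0.113]
spacer_center scene 0.91 [354. 256.] [0.606 0.208] top 0.49 [258. 166.] [0.613 0.211] tri [0.612 0.211 0.135]
tray scene 0.9 [450. 266.] [0.363 0.322] top 0.66 [230. 242.] [0.37  0.327] tri [0.37  0.325 0.007]
caddy scene 0.92 [288. 164.] [ 0.358 -0.299] top 0.8 [406. 243.] [ 0.362 -0.292] tri [ 0.363 -0.292  0.005]
new_roll scene 0.59 [450. 355.] [0.572 0.439] top 0.7 [201. 188.] [0.563 0.437] tri [ 0.565  0.439 -0.01 ]
sprayer scene 0.66 [330. 208.] [ 0.42  -0.036] top 0.81 [336. 225.] [ 0.425 -0.048] tri [ 0.421 -0.043 -0.003]
seedling scene 0.81 [210. 171.] [ 0.57  -0.448] top 0.9 [450. 178.] [ 0.59  -0.453] tri [ 0.581 -0.445  0.008]
```

```bash
python3 - <<'E'
import cv2,numpy as np
a=cv2.imread('pics/scene0.png')[120:370,180:510];b=cv2.imread('pics/top0.png')[110:310,180:480]
cv2.imwrite('pics/s1.png',cv2.resize(a,None,fx=2.4,fy=2.4,interpolation=2));cv2.imwrite('pics/t1.png',cv2.resize(b,None,fx=2.6,fy=2.6,interpolation=2))
E
```

```text
(no output)
```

View pics/s1.png

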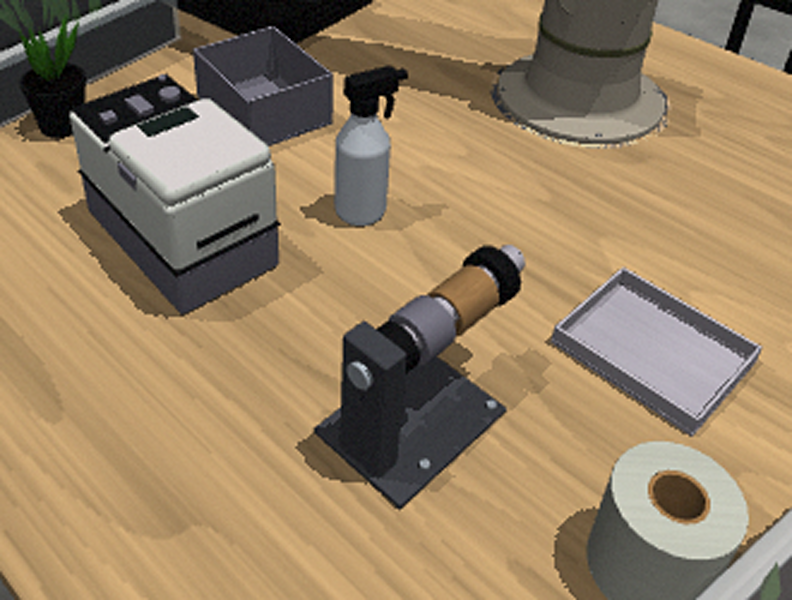

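View pics/t1.png

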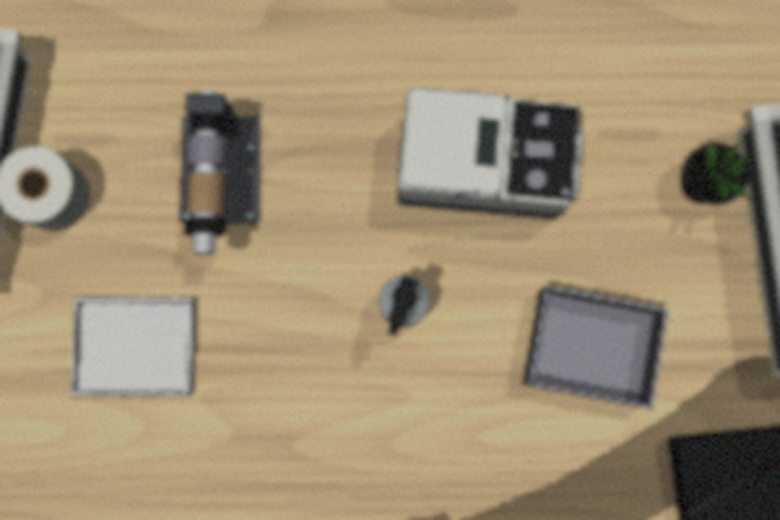

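The scene crop shows the printer with the round pause key nearest the robot; in the top crop the keys are at pause (536,179), feed (539,149), cancel (541,118), power (567,190). The detector mixes the key names up. On the spindle, collar, core and spacer sit at about (205,225), (206,190) and (206,150). I'll refine these with blob centroids and a printer pose fit.

```bash
python3 - <<'E'
from h import *
from scipy.optimize import least_squares
np.set_printoptions(precision=4,suppress=True)
C={n:viewer.read_camera(n) for n in('scene','top')}
K=dict(pause=[(250.4,158.8),(386.2,178.8)],feed=[(237.9,162.9),(387.3,167.3)],cancel=[(225,168.8),(388.1,155.4)])
L=dict(pause=(-.038,-.06),feed=(0,-.06),cancel=(.038,-.06))
P={}
for k,(a,b) in K.items():
    r=[]
    for n,u in(('scene',a),('top',b)):
        g=cv2.cvtColor(C[n]['color'],cv2.COLOR_BGR2GRAY).astype(float);x,y=map(round,u)
        w=g[y-4:y+5,x-4:x+5]; w=np.clip(w-70,0,60); yy,xx=np.mgrid[y-4:y+5,x-4:x+5]
        if n=='top': u=((w*xx).sum()/w.sum(),(w*yy).sum()/w.sum())
        r.append(u)
    P[k]=r;print(k,r,'scene',atz(C['scene'],r[0],.158)[:2],'top',atz(C['top'],r[1],.158)[:2],tri(C['scene'],r[0],C['top'],r[1]))
def f(p):
    c,s=np.cos(p[2]),np.sin(p[2]);o=[]
    for k in P:
        l=L[k];X=[p[0]+c*l[0]-s*l[1],p[1]+s*l[0]+c*l[1],.159]
        o+=list(proj(C['scene'],X)-P[k][0])+list(proj(C['top'],X)-P[k][1])
    return np.array(o)
q=least_squares(f,[.61,-.155,0]);print('printer',q.x,f(q.x))
c,s=np.cos(q.x[2]),np.sin(q.x[2])
for k,l in L.items(): print(k,q.x[:2]+[c*l[0]-s*l[1],s*l[0]+c*l[1]])
# spindle silhouettes in top image: per-row edges
g=cv2.GaussianBlur(C['top']['color'],(0,0),.6)
for y in range(148,208,4): print(y,[tuple(int(v) for v in g[y,x]) [2] for x in range(246,274)])
E
```

```text
pause [(250.4, 158.8), (np.float64(385.83906882591094), np.float64(178.43572874493927))] scene [ 0.5655 -0.2006] top [ 0.5638 -0.2059] [ 0.5635 -0.2056  0.155 ]
feed [(237.9, 162.9), (np.float64(386.97221179121294), np.float64(166.89785955689072))] scene [ 0.6014 -0.2068] top [ 0.6015 -0.2104] [ 0.6009 -0.2099  0.1565]
cancel [(225, 168.8), (np.float64(387.94086021505376), np.float64(155.41720430107526))] scene [ 0.6414 -0.2063] top [ 0.6393 -0.2145] [ 0.639  -0.2141  0.1534]
printer [ 0.6074 -0.1481 -0.097 ] [-0.2657 -1.0601 -0.5168 -0.0385 -0.3209 -0.4441 -0.7819 -0.0711 -0.4851
 -1.4369 -0.8881 -0.0882]
pause [ 0.5637 -0.2041]
feed [ 0.6016 -0.2078]
cancel [ 0.6394 -0.2115]
148 [187, 186, 184, 178, 160, 127, 94, 76, 75, 74, 73, 72, 73, 72, 72, 72, 73, 74, 71, 75, 91, 120, 140, 146, 139, 135, 134, 133]
152 [177, 178, 175, 169, 150, 118, 85, 67, 65, 64, 63, 64, 64, 63, 61, 64, 64, 65, 61, 53, 42, 37, 47, 68, 87, 99, 104, 105]
156 [187, 187, 178, 154, 117, 85, 63, 43, 28, 28, 32, 33, 32, 34, 31, 26, 26, 22, 26, 23, 22, 24, 22, 21, 33, 40, 48, 51]
160 [186, 183, 173, 146, 108, 79, 62,
[... 847 characters left out ...]
0, 48, 47, 47, 47, 48, 47]
188 [182, 172, 149, 114, 85, 84, 104, 125, 138, 146, 150, 151, 150, 147, 140, 133, 123, 109, 93, 73, 57, 48, 46, 45, 47, 48, 51, 48]
192 [181, 172, 147, 115, 98, 101, 101, 100, 108, 122, 133, 139, 139, 135, 126, 114, 97, 79, 69, 61, 54, 49, 48, 49, 49, 47, 48, 52]
196 [183, 177, 165, 142, 109, 68, 37, 29, 29, 30, 31, 39, 37, 35, 32, 28, 25, 24, 23, 23, 43, 63, 78, 83, 84, 85, 87, 88]
200 [182, 177, 169, 158, 140, 120, 105, 102, 111, 128, 144, 154, 156, 142, 122, 103, 91, 89, 97, 113, 125, 125, 117, 113, 111, 112, 112, 112]
204 [187, 184, 177, 169, 164, 163, 160, 156, 154, 162, 174, 180, 176, 163, 145, 133, 143, 166, 180, 183, 178, 166, 150, 137, 129, 126, 125, 129]
```

Emit:
play_rows --targets '[[[0.15,-0.11,0,10,0],[0.45,-0.328,0,27,0],[0.45,-0.328,0,27,0],[0.45,-0.328,0,27,0],[0.45,-0.328,0,27,0],[0.45,-0.328,0,27,0],[0.45,-0.328,0,27,0],[0.45,-0.328,0,27,0],[0.45,-0.328,0,27,0],[0.45,-0.328,0,27,0],[0.45,-0.328,0,27,0],[0.45,-0.328,0,27,0]]]'

```text
time_s: 2.9
position: [0.5678, -0.1976, 0.2265]
tcp_rot: [-0.001, 0.999, -0.044, 0.001]
force: [0.4, -0.1, -0.3]
width: 0.0023
gripper_force: 0.0
```

```bash
cat >> h.py <<'E'
from scipy.spatial.transform import Rotation as Ro
def st():
    s=manip.read_state();q=np.array(s['tcp_rot']);return s,Ro.from_quat(q[[1,2,3,0]]).as_matrix()
def d(target,yaw=None,show=True):
    s,R=st();e=R.T@(np.array(target)-s['position']);a=np.degrees(np.arctan2(R[1,0],R[0,0]))
    if show: print('t',round(s['time_s'],2),'pos',np.round(s['position'],4),'yaw',round(a,2),'F',np.round(s['force'],1),'w',round(s['width'],4),'gf',s['gripper_force'])
    print('shift',np.round(e,4),'roll',None if yaw is None else round(a-yaw,2))
E
python3 - <<'E'
from h import *
np.set_printoptions(precision=4,suppress=True)
d([.5637,-.205,.195],-5.6)
c=viewer.read_camera('top')
for u in((258.8,160),(258.7,176),(257.7,200),(257.2,204)):print(u,atz(c,u,.144)[:2])
print('collar edges',atz(c,(250.2,196),.1275)[:2],atz(c,(266,196),.1275)[:2])
print('core ends',atz(c,(258,178.5),.147),atz(c,(258,191.5),.147))
g=c['color'].astype(int).sum(2)//3; print(g[155:212,258])
E
```

```text
t 2.9 pos [ 0.5678 -0.1976  0.2265] yaw -5.01 F [ 0.4 -0.1 -0.3] w 0.0023 gf 0.0
shift [-0.0035  0.0078  0.0315] roll 0.59
(258.8, 160) [0.6311 0.2069]
(258.7, 176) [0.5779 0.2066]
(257.7, 200) [0.4988 0.209 ]
(257.2, 204) [0.4858 0.2105]
collar edges [0.5144 0.2365] [0.5139 0.1844]
core ends [0.5691 0.2084 0.147 ] [0.5263 0.2079 0.147 ]
[ 28  29  32  49  88 132 149 136 122 124 125 126 125 130 126 129 129 143
 175 183 173 144 128 121 118 117 119 117 117 119 120 120 120 123 123 128
 137 145 104  58  34  30  34  60 117 162 179 182 176 179 177 160 127 130
 143 145 146]
```

Emit:
play_rows --targets '[[[0,0,0.02,0.6,0],[0,0,0.043,0.6,0],[0,0,0.043,0.6,0],[0,0,0.043,0.6,0]]]'

```text
time_s: 3.35
position: [0.5635, -0.2058, 0.1838]
tcp_rot: [0.0, 0.999, -0.054, -0.0]
force: [-0.1, 0.7, 0.4]
width: 0.0007
gripper_force: 0.0
```

```bash
python3 - <<'E'
from h import *
c=viewer.read_camera('scene')
d([.5637,-.205,.183],-5.6)
cv2.imwrite('pics/p1.png',cv2.resize(c['color'][90:230,170:330],None,fx=4,fy=4,interpolation=2))
E
```

```text
t 3.4 pos [ 0.564  -0.2058  0.1844] yaw -6.2 F [ 0.1  0.1 -0.2] w 0.0002 gf 0.0
shift [-0.0004 -0.0008  0.0014] roll -0.6
```

View pics/p1.png

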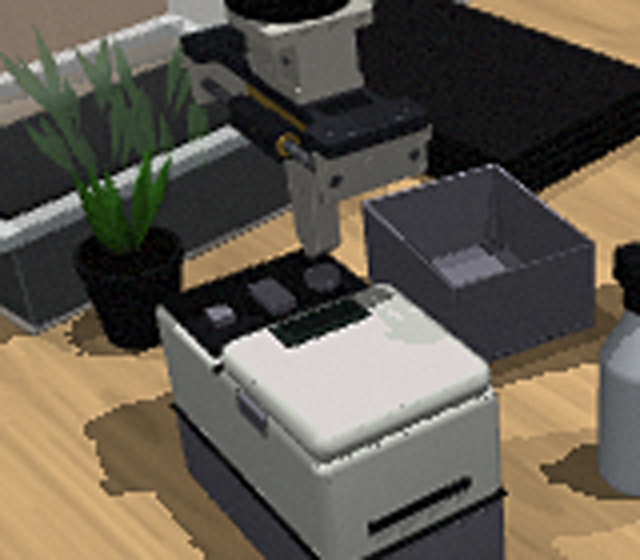

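Emit:
play_rows --targets '[[[0,0,0.015,0,0],[0,0,0.02,0,0],[0,0,0.0225,0,0],[0,0,0.0225,0,0]]]'

```text
time_s: 3.8
position: [0.5645, -0.2054, 0.1624]
tcp_rot: [0.0, 0.999, -0.054, 0.001]
force: [-0.5, -0.6, 4.7]
width: 0.0004
gripper_force: 2.4
```

Emit:
play_rows --targets '[[[0,0,0.0015,0,0],[0,0,0.0025,0,0],[0,0,0.0025,0,0]]]'

```text
time_s: 4.1
position: [0.5646, -0.2055, 0.1621]
tcp_rot: [0.0, 0.999, -0.054, 0.001]
force: [-7.6, 0.9, 26.6]
width: 0.0002
gripper_force: 13.2
```

Emit:
play_rows --targets '[[[0,0,-0.01,0,0],[0,0,-0.02,0,0],[0.019,0,-0.022,0,0],[0.038,0,-0.02,0,0],[0.038,0,-0.02,0,0],[0.038,0,-0.01,0,0],[0.038,0,-0.004,0,0],[0.038,0,-0.0005,0,0],[0.038,0,-0.0005,0,0]]]'

```text
time_s: 5.0
position: [0.6014, -0.2088, 0.162]
tcp_rot: [-0.0, 0.999, -0.054, 0.001]
force: [-7.7, 3.3, 30.3]
width: 0.0006
gripper_force: 15.5
```

Emit:
play_rows --targets '[[[0,0,-0.01,0,0],[0,0,-0.018,0,0],[0,0,-0.018,0,0],[0,0,-0.018,0,0],[0,0,-0.01,0,0],[0,0,-0.0035,0,0],[0,0,0,0,0],[0,0,0,0,0]]]'

```text
time_s: 5.8
position: [0.6019, -0.2088, 0.1619]
tcp_rot: [-0.0, 0.999, -0.054, 0.001]
force: [-10.4, 4.1, 36.4]
width: 0.0004
gripper_force: 18.2
```

Emit:
play_rows --targets '[[[0,0,-0.01,0,0],[0,0,-0.02,0,0],[0.019,0,-0.022,0,0],[0.038,0,-0.02,0,0],[0.038,0,-0.02,0,0],[0.038,0,-0.01,0,0],[0.038,0,-0.0035,0,0],[0.038,0,0,0,0],[0.038,0,0,0,0]]]'

```text
time_s: 6.7
position: [0.639, -0.2128, 0.162]
tcp_rot: [-0.0, 0.999, -0.054, 0.001]
force: [-8.5, 2.1, 29.9]
width: 0.0006
gripper_force: 14.9
```

Emit:
play_rows --targets '[[[0,0,-0.015,0,0],[0,0,-0.06,0,0],[0,0,-0.1,0,0.08],[-0.17,-0.407,-0.1,-4.6,0.08],[-0.173,-0.407,-0.1,-4.6,0.08],[-0.173,-0.407,-0.1,-4.6,0.08],[-0.173,-0.407,-0.1,-4.6,0.08],[-0.173,-0.407,-0.1,-4.6,0.08],[-0.173,-0.407,-0.1,-4.6,0.08],[-0.173,-0.407,-0.1,-4.6,0.08],[-0.173,-0.407,-0.1,-4.6,0.08],[-0.173,-0.407,-0.1,-4.6,0.08]]]'

```text
time_s: 7.9
position: [0.5089, 0.2122, 0.2585]
tcp_rot: [0.0, 1.0, -0.013, -0.001]
force: [0.8, 0.3, -0.3]
width: 0.0759
gripper_force: 0.0
```

Emit:
play_rows --targets '[[[0,0,0,0,0.08],[0,0,0,0,0.08],[0,0,0,0,0.08]]]'

```text
time_s: 8.2
position: [0.511, 0.2086, 0.2587]
tcp_rot: [0.001, 1.0, -0.014, -0.0]
force: [0.9, -0.2, 0.6]
width: 0.0802
gripper_force: 0.0
```

```bash
python3 - <<'E'
from h import *
c=viewer.read_camera('scene')
d([.511,.2105,.1165],-1.5)
s,R=st();print(proj(c,s['position']),proj(c,[.511,.2105,.1275]))
cv2.imwrite('pics/p2.png',cv2.resize(c['color'][120:320,300:500],None,fx=3,fy=3,interpolation=2))
for t in('spindle_tip','collar_center','core_center','spacer_center'):
  for n,z in(('scene',.1275),):
    for q in spotter.mark_of(t,n)[:1]: print(t,q['conf'],q['uv'],atz(c,q['uv'],z))
E
```

```text
t 8.25 pos [0.5113 0.2084 0.2588] yaw -1.66 F [0.8 0.2 0.7] w 0.0799 gf 0.0
shift [-0.0003 -0.0022  0.1423] roll -0.16
[390.91521465 186.23005833] [383.77877939 234.51746061]
spindle_tip 0.7 [397.1, 231.9] [0.48292577 0.22594163 0.1275    ]
collar_center 0.8 [384.2, 234.0] [0.50902166 0.21014287 0.1275    ]
core_center 0.63 [370.1, 246.2] [0.56041254 0.21211654 0.1275    ]
spacer_center 0.91 [356.1, 258.3] [0.60776733 0.21391216 0.1275    ]
```

View pics/p2.png

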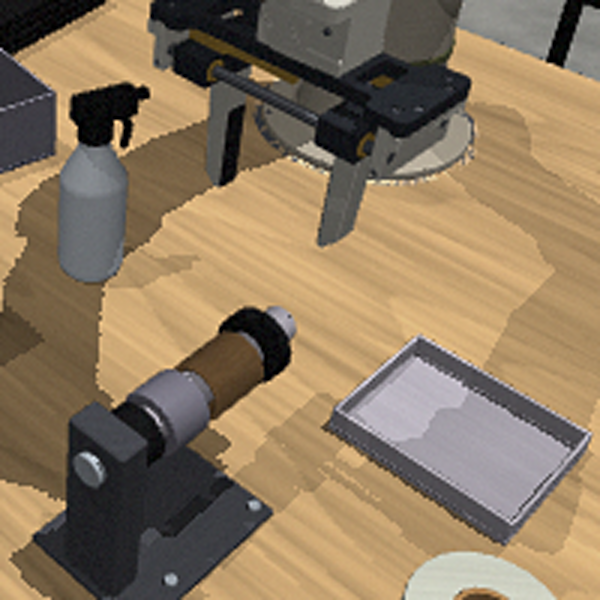

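Emit:
play_rows --targets '[[[-0.002,-0.002,0.05,0,0.08],[-0.002,-0.002,0.1,0,0.08],[-0.002,-0.002,0.13,0,0.08],[-0.002,-0.002,0.142,0,0.08],[-0.002,-0.002,0.142,0,0.08],[-0.002,-0.002,0.142,0,0.06],[-0.002,-0.002,0.142,0,0.045],[-0.002,-0.002,0.142,0,0.04],[-0.002,-0.002,0.142,0,0.04],[-0.002,-0.002,0.142,0,0.04],[-0.002,-0.002,0.142,0,0.04]]]'

```text
time_s: 9.55
position: [0.5097, 0.2125, 0.1181]
tcp_rot: [-0.0, 1.0, -0.013, 0.001]
force: [-0.4, -1.0, 8.2]
width: 0.0541
gripper_force: 30.0
```

Emit:
play_rows --targets '[[[0,0,-0.003,0,0.04],[0,0,-0.003,0,0.04],[0,0,-0.003,0,0.04]]]'

```text
time_s: 9.85
position: [0.5091, 0.2125, 0.1202]
tcp_rot: [-0.0, 1.0, -0.013, 0.0]
force: [0.2, -0.1, -0.7]
width: 0.054
gripper_force: 30.0
```

Emit:
play_rows --targets '[[[-0.012,0,-0.003,0,0.04],[-0.025,0,-0.003,0,0.04],[-0.04,0,-0.003,0,0.04],[-0.055,0,-0.003,0,0.04],[-0.075,0,-0.003,0,0.04],[-0.075,0,-0.003,0,0.04],[-0.075,0,-0.003,0,0.04]]]'

```text
time_s: 10.55
position: [0.4338, 0.2149, 0.1234]
tcp_rot: [-0.0, 1.0, -0.013, 0.0]
force: [0.4, 0.2, -0.7]
width: 0.0542
gripper_force: 30.0
```

```bash
python3 - <<'E'
from h import *
c=viewer.read_camera('top');d([.34,.325,.1],0)
cv2.imwrite('pics/p3.png',cv2.resize(np.vstack([c['color'][110:310,180:460]]),None,fx=2.8,fy=2.8,interpolation=2))
for q in spotter.search_frame('tray','top')[:1]: print(q,[atz(c,u,.024)[:2] for u in((q['box'][0]-q['box'][2]/2,q['box'][1]-q['box'][3]/2),(q['box'][0]+q['box'][2]/2,q['box'][1]+q['box'][3]/2))])
E
```

```text
t 10.6 pos [0.4345 0.2149 0.1234] yaw -1.49 F [ 0.7  0.1 -0.7] w 0.0539 gf 29.999324942473322
shift [-0.0973 -0.1076  0.0234] roll -1.49
{'box': [213.4, 243.1, 12.4, 34.9], 'conf': 0.71} [array([0.42486688, 0.4039251 ]), array([0.30360802, 0.35776601])]
```

View pics/p3.png

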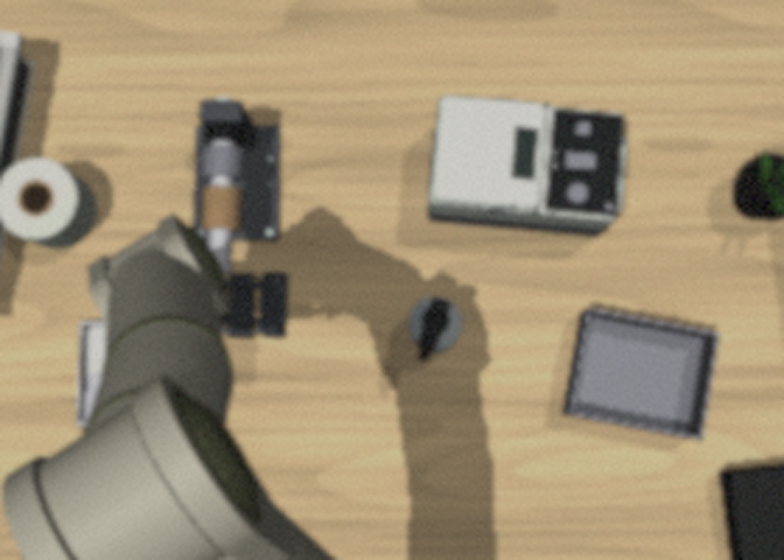

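Emit:
play_rows --targets '[[[-0.03,-0.02,0,0,0.04],[-0.06,-0.06,0,0,0.04],[-0.1,-0.1,0.02,0,0.04],[-0.102,-0.108,0.04,0,0.04],[-0.102,-0.108,0.065,0,0.04],[-0.102,-0.108,0.085,0,0.04],[-0.102,-0.108,0.093,0,0.04],[-0.102,-0.108,0.096,0,0.04],[-0.102,-0.108,0.098,0,0.04],[-0.102,-0.108,0.098,0,0.04]]]'

```text
time_s: 11.65
position: [0.3355, 0.3251, 0.0256]
tcp_rot: [-0.0, 1.0, -0.014, 0.0]
force: [-0.3, -1.3, -0.7]
width: 0.0537
gripper_force: 30.0
```

Emit:
play_rows --targets '[[[0,0,0.0015,0,0.04],[0,0,0.003,0,0.04],[0,0,0.0045,0,0.04],[0,0,0.0045,0,0.04]]]'

```text
time_s: 12.05
position: [0.3351, 0.3252, 0.0207]
tcp_rot: [-0.0, 1.0, -0.013, 0.0]
force: [0.2, -0.4, 0.4]
width: 0.0537
gripper_force: 30.0
```

Emit:
play_rows --targets '[[[0,0,0.001,0,0.04],[0,0,0.001,0,0.04]]]'

```text
time_s: 12.25
position: [0.3351, 0.3252, 0.0205]
tcp_rot: [-0.0, 1.0, -0.013, 0.0]
force: [-1.5, -0.1, 15.5]
width: 0.0537
gripper_force: 30.0
```

Emit:
play_rows --targets '[[[0,0,-0.001,0,0.04],[0,0,-0.001,0,0.055],[0,0,-0.001,0,0.056],[0,0,-0.001,0,0.057],[0,0,-0.001,0,0.058],[0,0,-0.001,0,0.06],[0,0,-0.001,0,0.065],[0,0,-0.001,0,0.07],[0,0,-0.001,0,0.07]]]'

```text
time_s: 13.15
position: [0.335, 0.325, 0.0206]
tcp_rot: [0.0, 1.0, -0.013, -0.0]
force: [-0.2, 0.3, -0.7]
width: 0.0695
gripper_force: 0.0
```

Emit:
play_rows --targets '[[[0,0,-0.02,0,0.07],[0,0,-0.06,0,0.07],[0,0,-0.11,0,0.07],[0,0,-0.16,0,0.07],[0,0,-0.2,0,0.07],[0,0,-0.2,0,0.07]]]'

```text
time_s: 13.75
position: [0.3366, 0.3266, 0.2255]
tcp_rot: [-0.003, 1.0, -0.013, 0.003]
force: [-0.6, 0.2, 0.1]
width: 0.0702
gripper_force: 0.0
```

```bash
python3 - <<'E'
from h import *
c=viewer.read_camera('scene');d([.545,.211,.113],-1.5)
for t in('spindle_tip','collar_center','core_center','spacer_center'):
    for q in spotter.mark_of(t,'scene')[:1]: print(t,q['conf'],q['uv'],atz(c,q['uv'],.031 if t[:2]=='co' and t[2]=='l' else .127))
cv2.imwrite('pics/p4.png',cv2.resize(c['color'][140:340,300:500],None,fx=3,fy=3,interpolation=2))
E
```

```text
t 13.8 pos [0.3358 0.3259 0.2231] yaw -1.52 F [ 0.4 -0.2  0.3] w 0.07 gf 0.0
shift [0.2119 0.1098 0.1103] roll -0.02
spindle_tip 0.84 [396.3, 230.7] [0.48056665 0.22214615 0.127     ]
collar_center 0.61 [460.5, 254.1] [0.34176367 0.32959502 0.031     ]
core_center 0.72 [371.8, 245.3] [0.55531929 0.2126787  0.127     ]
spacer_center 0.71 [355.5, 257.1] [0.60579629 0.21062756 0.127     ]
```

View pics/p4.png

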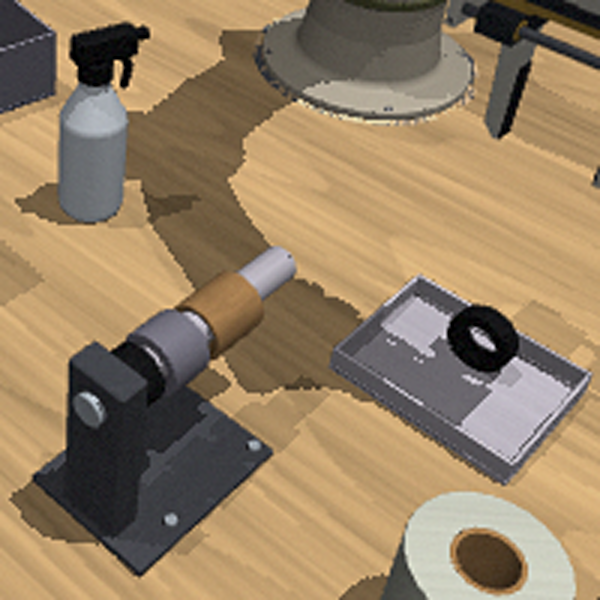

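Emit:
play_rows --targets '[[[0.05,0.025,0,0,0.08],[0.214,0.109,0,0,0.08],[0.214,0.109,0,0,0.08],[0.214,0.109,0,0,0.08],[0.214,0.109,0,0,0.08],[0.214,0.109,0,0,0.08],[0.214,0.109,0.04,0,0.08],[0.214,0.109,0.08,0,0.08],[0.214,0.109,0.104,0,0.08],[0.214,0.109,0.104,0,0.08],[0.214,0.109,0.104,0,0.05],[0.214,0.109,0.104,0,0.035]]]'

```text
time_s: 15.2
position: [0.5464, 0.2107, 0.1174]
tcp_rot: [-0.0, 1.0, -0.013, 0.0]
force: [-0.0, 0.1, -0.1]
width: 0.0682
gripper_force: 0.0
```

Emit:
play_rows --targets '[[[0,0,0,0,0.035],[0,0,0,0,0.035],[0,0,0,0,0.035],[0,0,0,0,0.035]]]'

```text
time_s: 15.6
position: [0.5464, 0.2106, 0.1174]
tcp_rot: [-0.0, 1.0, -0.013, 0.001]
force: [-1.1, -1.2, 7.1]
width: 0.0459
gripper_force: 30.0
```

Emit:
play_rows --targets '[[[0,0,-0.002,0,0.035],[0,0,-0.005,0,0.035],[0,0,-0.005,0,0.035]]]'

```text
time_s: 15.9
position: [0.5462, 0.2104, 0.1219]
tcp_rot: [-0.0, 1.0, -0.013, 0.0]
force: [-0.1, -0.4, -0.7]
width: 0.0453
gripper_force: 30.0
```

Emit:
play_rows --targets '[[[-0.015,0,0,0,0.035],[-0.03,0,0,0,0.035],[-0.045,0,0,0,0.035],[-0.06,0,0,0,0.035],[-0.08,0,0,0,0.035],[-0.1,0,0,0,0.035],[-0.12,0,0,0,0.035],[-0.125,0,0,0,0.035],[-0.125,0,0,0,0.035],[-0.125,0,0,0,0.035]]]'

```text
time_s: 16.9
position: [0.4223, 0.214, 0.1217]
tcp_rot: [-0.0, 1.0, -0.013, 0.001]
force: [0.8, 1.2, -0.3]
width: 0.046
gripper_force: 30.0
```

```bash
python3 - <<'E'
from h import *
c=viewer.read_camera('scene');d([.36,-.295,.1],-1.5)
for t in('core_center','spacer_center'):
    for q in spotter.mark_of(t,'scene')[:1]: print(t,q['conf'],q['uv'],atz(c,q['uv'],.13))
E
```

```text
t 16.95 pos [0.4223 0.2139 0.1217] yaw -1.55 F [-0.4  1.  -0.5] w 0.0459 gf 29.98459205031395
shift [-0.0486  0.5104  0.0214] roll -0.05
core_center 0.63 [403.4, 218.8] [0.43903839 0.21146359 0.13      ]
spacer_center 0.64 [355.2, 256.2] [0.60661114 0.21022846 0.13      ]
```

Emit:
play_rows --targets '[[[0,0,-0.04,0,0.035],[0,0,-0.09,0,0.035],[0,0.005,-0.14,0,0.035],[0.02,0.05,-0.15,0,0.035],[0.04,0.095,-0.15,0,0.035],[0.05,0.14,-0.15,0,0.035],[0.055,0.19,-0.15,0,0.035],[0.055,0.235,-0.15,0,0.035],[0.045,0.285,-0.15,3,0.035],[0.03,0.33,-0.15,6,0.035],[0.01,0.375,-0.15,6,0.035],[-0.01,0.42,-0.15,6,0.035]]]'

```text
time_s: 18.25
position: [0.3991, -0.208, 0.2718]
tcp_rot: [0.0, 0.998, -0.066, 0.0]
force: [0.4, -0.3, -0.6]
width: 0.0456
gripper_force: 30.0
```

```bash
python3 - <<'E'
from h import *
d([.361,-.295,.27],-7.4)
E
```

```text
t 18.25 pos [ 0.3991 -0.208   0.2718] yaw -7.56 F [ 0.4 -0.3 -0.6] w 0.0456 gf 29.986304193735123
shift [-0.0264  0.0912  0.0018] roll -0.16
```

Emit:
play_rows --targets '[[[-0.014,0.045,0,0,0.035],[-0.028,0.092,0,0,0.035],[-0.028,0.092,0.02,0,0.035],[-0.028,0.092,0.07,0,0.035],[-0.028,0.092,0.12,0,0.035],[-0.028,0.092,0.16,0,0.035],[-0.028,0.092,0.2,0,0.035],[-0.028,0.092,0.225,0,0.035],[-0.028,0.092,0.238,0,0.035],[-0.028,0.092,0.238,0,0.035],[-0.028,0.092,0.238,0,0.035]]]'

```text
time_s: 19.35
position: [0.3601, -0.2938, 0.0336]
tcp_rot: [-0.0, 0.998, -0.066, -0.0]
force: [0.1, -0.5, -0.0]
width: 0.0456
gripper_force: 30.0
```

Emit:
play_rows --targets '[[[0,0,0.007,0,0.035],[0,0,0.012,0,0.035],[0,0,0.013,0,0.035],[0,0,0.013,0,0.05],[0,0,0.013,0,0.065],[0,0,0.013,0,0.065],[0,0,0.013,0,0.065]]]'

```text
time_s: 20.05
position: [0.3602, -0.2934, 0.0208]
tcp_rot: [0.0, 0.998, -0.066, 0.0]
force: [1.3, 0.7, -0.9]
width: 0.0645
gripper_force: 0.0
```

Emit:
play_rows --targets '[[[0,0,-0.02,0,0.065],[0,0,-0.06,0,0.065],[0,0,-0.11,0,0.065],[0,0,-0.16,0,0.065],[0,0,-0.21,0,0.065],[0,0,-0.25,0,0.065],[0,0,-0.25,0,0.065],[0,0,-0.25,0,0.065]]]'

```text
time_s: 20.85
position: [0.3604, -0.2931, 0.2714]
tcp_rot: [0.0, 0.998, -0.065, 0.001]
force: [-0.3, -0.1, -0.5]
width: 0.065
gripper_force: 0.0
```

```bash
python3 - <<'E'
from h import *
c=viewer.read_camera('scene');t=viewer.read_camera('top');d([.606,.21,.27],-1.5)
for n,cc in(('scene',c),('top',t)):
  for k in('core_center','spacer_center','collar_center'):
    for q in spotter.mark_of(k,n)[:1]: print(n,k,q['conf'],q['uv'],atz(cc,q['uv'],dict(cor=.027,spa=.1275,col=.031)[k[:3]]))
  for q in spotter.search_frame('spacer_center',n)[:1]:
    b=q['box'];print(q,[atz(cc,(b[0],b[1]+e*b[3]/2),.1525) for e in(-1,1)])
cv2.imwrite('pics/p5.png',np.hstack([cv2.resize(c['color'][100:240,190:330],(390,390),interpolation=2),cv2.resize(t['color'][140:260,190:310],(390,390),interpolation=2)]))
E
```

```text
t 20.95 pos [ 0.3596 -0.2928  0.2697] yaw -7.5 F [-0.1  0.3 -0.7] w 0.0652 gf 0.0
shift [ 1.786e-01 -5.306e-01 -1.000e-04] roll -6.0
scene core_center 0.43 [288.2, 160.5] [ 0.36718426 -0.28350344  0.027     ]
scene spacer_center 0.69 [357.5, 256.7] [0.60236929 0.21303734 0.1275    ]
scene collar_center 0.83 [460.5, 255.3] [0.34539047 0.33155864 0.031     ]
{'box': [358.0, 255.5, 29.8, 24.8], 'conf': 0.93} [array([0.59216057, 0.20304686, 0.1525    ]), array([0.642172  , 0.24599403, 0.1525    ])]
top spacer_center 0.54 [257.8, 166.9] [0.61143594 0.21254375 0.1275    ]
top collar_center 0.57 [229.1, 252.9] [0.32967075 0.32372487 0.031     ]
{'box': [258.9, 166.8, 17.7, 12.5], 'conf': 0.76} [array([0.62745234, 0.20523596, 0.1525    ]), array([0.58604554, 0.20478116, 0.1525    ])]
```

View pics/p5.png

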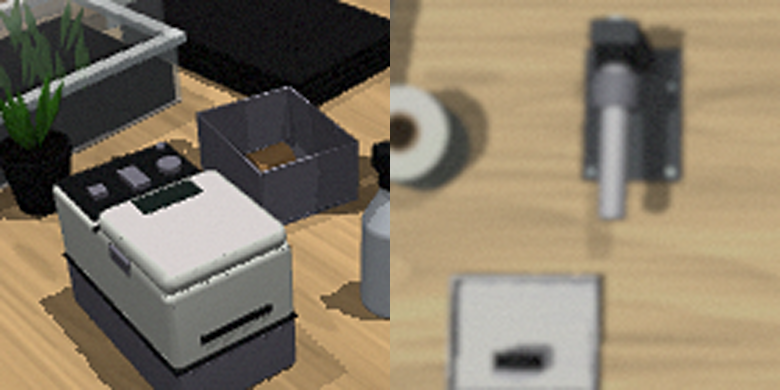

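Emit:
play_rows --targets '[[[0.03,-0.03,0,0,0.08],[0.179,-0.531,0,-6,0.08],[0.179,-0.531,0,-6,0.08],[0.179,-0.531,0,-6,0.08],[0.179,-0.531,0,-6,0.08],[0.179,-0.531,0,-6,0.08],[0.179,-0.531,0,-6,0.08],[0.179,-0.531,0,-6,0.08],[0.179,-0.531,0,-6,0.08],[0.179,-0.531,0,-6,0.08],[0.179,-0.531,0,-6,0.08],[0.179,-0.531,0,-6,0.08]]]'

```text
time_s: 22.55
position: [0.6078, 0.2151, 0.2697]
tcp_rot: [-0.001, 1.0, -0.011, -0.0]
force: [-0.6, 0.5, 0.2]
width: 0.0799
gripper_force: 0.0
```

Emit:
play_rows --targets '[[[0,0,0,0,0.08],[0,0,0,0,0.08],[0,0,0,0,0.08],[0,0,0,0,0.08]]]'

```text
time_s: 22.95
position: [0.607, 0.208, 0.2709]
tcp_rot: [0.0, 1.0, -0.014, 0.0]
force: [0.5, 0.7, -1.3]
width: 0.0801
gripper_force: 0.0
```

Emit:
play_rows --targets '[[[0,-0.002,0.05,0,0.08],[0,-0.002,0.1,0,0.08],[0,-0.002,0.135,0,0.08],[0,-0.002,0.152,0,0.08],[0,-0.002,0.152,0,0.08],[0,-0.002,0.152,0,0.05],[0,-0.002,0.152,0,0.038],[0,-0.002,0.152,0,0.038],[0,-0.002,0.152,0,0.038],[0,-0.002,0.152,0,0.038],[0,-0.002,0.152,0,0.038]]]'

```text
time_s: 24.05
position: [0.6076, 0.2116, 0.1195]
tcp_rot: [-0.0, 1.0, -0.013, 0.0]
force: [-1.3, -1.9, 6.4]
width: 0.05
gripper_force: 30.0
```

Emit:
play_rows --targets '[[[0,0,-0.002,0,0.038],[0,0,-0.002,0,0.038],[0,0,-0.002,0,0.038]]]'

```text
time_s: 24.35
position: [0.607, 0.2117, 0.1205]
tcp_rot: [0.0, 1.0, -0.013, -0.0]
force: [-0.1, -0.3, -0.6]
width: 0.05
gripper_force: 30.0
```

Emit:
play_rows --targets '[[[-0.015,0,-0.001,0,0.038],[-0.03,0,-0.001,0,0.038],[-0.045,0,-0.001,0,0.038],[-0.06,0,-0.001,0,0.038],[-0.08,0,-0.001,0,0.038],[-0.1,0,-0.001,0,0.038],[-0.12,0,-0.001,0,0.038],[-0.14,0,-0.001,0,0.038],[-0.16,0,-0.001,0,0.038],[-0.175,0,-0.001,0,0.038],[-0.18,0,-0.001,0,0.038],[-0.18,0,-0.001,0,0.038]]]'

```text
time_s: 25.55
position: [0.427, 0.2167, 0.1217]
tcp_rot: [-0.0, 1.0, -0.013, 0.0]
force: [1.4, -0.5, -1.1]
width: 0.0503
gripper_force: 30.0
```

```bash
python3 - <<'E'
from h import *
c=viewer.read_camera('scene');d([.395,.325,.0205],-1.5)
for q in spotter.mark_of('spacer_center','scene')[:1]: print(q,atz(c,q['uv'],.13))
E
```

```text
t 25.6 pos [0.4279 0.2167 0.1217] yaw -1.5 F [ 0.2  0.4 -0.6] w 0.0497 gf 29.997457461431623
shift [-0.0358 -0.1073  0.1012] roll -0.0
{'uv': [408.2, 215.3], 'conf': 0.76} [0.42070406 0.21206393 0.13      ]
```

Emit:
play_rows --targets '[[[-0.005,-0.03,0,0,0.038],[-0.02,-0.07,0,0,0.038],[-0.036,-0.107,0.01,0,0.038],[-0.036,-0.107,0.04,0,0.038],[-0.036,-0.107,0.07,0,0.038],[-0.036,-0.107,0.09,0,0.038],[-0.036,-0.107,0.097,0,0.038],[-0.036,-0.107,0.1,0,0.038],[-0.036,-0.107,0.1,0,0.038]]]'

```text
time_s: 26.55
position: [0.3947, 0.3243, 0.0218]
tcp_rot: [-0.0, 1.0, -0.014, 0.0]
force: [-0.3, -0.3, 0.3]
width: 0.0495
gripper_force: 30.0
```

Emit:
play_rows --targets '[[[0,0,0.001,0,0.038],[0,0,0.002,0,0.038],[0,0,0.002,0,0.038]]]'

```text
time_s: 26.85
position: [0.3943, 0.3246, 0.0201]
tcp_rot: [-0.0, 1.0, -0.013, 0.0]
force: [-0.8, 0.4, -0.6]
width: 0.0498
gripper_force: 30.0
```

Emit:
play_rows --targets '[[[0,0,0.001,0,0.038],[0,0,0.001,0,0.038]]]'

```text
time_s: 27.05
position: [0.3943, 0.3246, 0.0197]
tcp_rot: [-0.001, 1.0, -0.013, 0.0]
force: [-2.2, -0.3, 14.7]
width: 0.0496
gripper_force: 30.0
```

Emit:
play_rows --targets '[[[0,0,0.001,0,0.038],[0,0,0.001,0,0.038]]]'

```text
time_s: 27.25
position: [0.3943, 0.3246, 0.0196]
tcp_rot: [-0.001, 1.0, -0.013, 0.0]
force: [-3.0, -1.1, 27.8]
width: 0.0496
gripper_force: 30.0
```

Touching the floor; back off, open slowly and retreat.

Emit:
play_rows --targets '[[[0,0,-0.002,0,0.038],[0,0,-0.002,0,0.051],[0,0,-0.002,0,0.052],[0,0,-0.002,0,0.053],[0,0,-0.002,0,0.055],[0,0,-0.002,0,0.06],[0,0,-0.002,0,0.066],[0,0,-0.002,0,0.066]]]'

```text
time_s: 28.05
position: [0.3941, 0.3242, 0.0195]
tcp_rot: [0.0, 1.0, -0.013, -0.0]
force: [-1.2, -0.5, 0.1]
width: 0.0656
gripper_force: 0.0
```

Emit:
play_rows --targets '[[[0,0,-0.02,0,0.066],[0,0,-0.06,0,0.066],[0,0,-0.11,0,0.066],[0,0,-0.16,0,0.066],[0,0,-0.2,0,0.066],[0,0,-0.24,0,0.066],[0,0,-0.24,0,0.066],[0,0,-0.24,0,0.066]]]'

```text
time_s: 28.85
position: [0.394, 0.3245, 0.2602]
tcp_rot: [-0.001, 1.0, -0.013, 0.0]
force: [-0.3, -0.3, -0.5]
width: 0.0653
gripper_force: 0.0
```

```bash
python3 - <<'E'
from h import *
c=viewer.read_camera('scene')
cv2.imwrite('pics/p6.png',cv2.resize(c['color'][120:370,180:510],None,fx=2.4,fy=2.4,interpolation=2))
for n in('new_roll','sprayer','seedling'):
  for q in spotter.mark_of(n,'scene')[:1]: print(n,q,atz(c,q['uv'],0))
E
```

```text
new_roll {'uv': [452.3, 354.6], 'conf': 0.75} [0.56791601 0.44282658 0.        ]
sprayer {'uv': [329.8, 207.5], 'conf': 0.81} [ 0.41826473 -0.039389    0.        ]
seedling {'uv': [207.3, 171.1], 'conf': 0.65} [ 0.57721137 -0.4505381   0.        ]
```

View pics/p6.png

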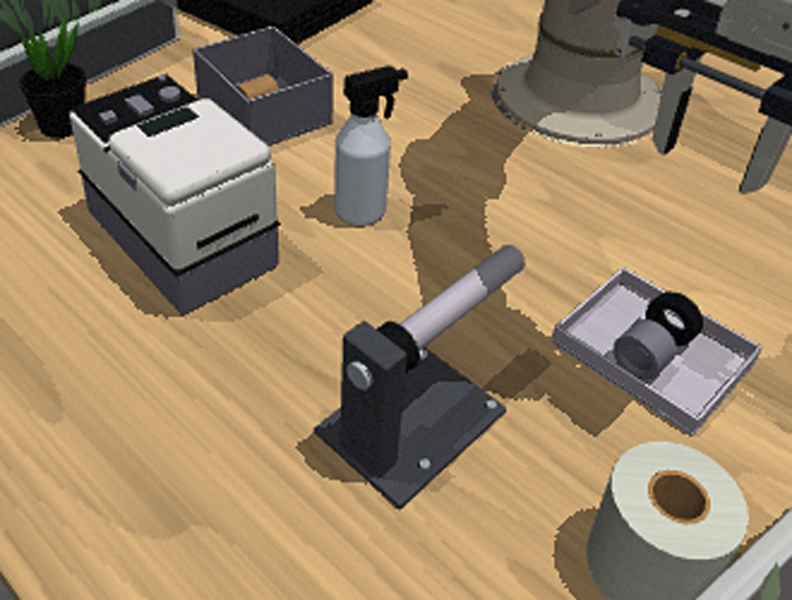

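The picture shows the collar (673,317) and spacer (645,347) resting side by side on the tray floor and the core in the caddy (258,87). The bystanders are unmoved and the gripper is clear.

```bash
python3 -c "
from h import *
print(workorder.hand_in())"
```

```text
the job is handed in; nothing more can be done
None
```

The job is handed in (no verdict came back): pause, feed twice and cancel were each pushed fully down and released, power was never touched, the collar and spacer rest side by side on the tray floor, the core is in the caddy, and the last picture shows the new roll, sprayer and seedling where they started.

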